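# Change over the two tray docks by fingertip

## Robot

A 7-joint arm with a two-finger parallel gripper is mounted at the origin on the work surface. World frame = base frame: x ahead of the robot, y to its left, z up, the work surface at z = 0. Lengths are in m, angles in rad, forces in N, time in s.
With the tool pointing down it reaches from about 0.4 to 0.85 m from the base axis. Payload 10.4 kg.
Tool frame: the origin (TCP) lies midway between the tips of the shut fingers; the grasp point (between the pads) lies 19 mm behind it; z points along the fingers, y is the line along which they close (so a half turn about z gives the same grasp; the last joint's range is limited). The gripper opens to 87 mm and grips with 3 to 60 N. Pads are 19 mm wide; open, the fingers measure 117 mm over their backs; the gripper's body (75 mm by 190 mm) begins 51 mm behind the grasp point.
Start: joints at [-1.202, 0.332, -0.065, 1.46, 0.022, 1.35, -0.088], TCP at [0.239, 0.578, 0.223] pointing down, gripper open.
Joint ranges: [-2.6, 2.6], [-0.5, 2.12], [-1.47, 1.34], [0.16, 2.42], [-1.27, 4.41], [0.06, 2.06], [-2.6, 2.6]. Speed limits (rad/s): [2.22, 2.22, 2.79, 2.79, 3.14, 3.14, 3.14].

## Interface

Orientations are given as a unit quaternion [x, y, z, w].
In Python, from bench import r gives the robot as it stands.
- The arm moves only by the tool apply_moves, never from a script. Its argument "steps" is a list of rows, each a list of 7 numbers: the turn, a rotation vector about the tool's x, y, z in rad, then the shift along the tool's x, y, z in mm, then the opening, from -1 (shut) to 1 (fully open). In form: [[ax, ay, az, x, y, z, claw], ...]. A call has 1 to 20 rows; each row is the pose to reach, as a shift and turn from the pose commanded when the call began, along the tool's axes at that moment; what a row does not reach only later rows make up. A row lasts 1/12 s, in which the tool goes at most 41.7 mm and 7.16 degrees, less where a joint would pass 70% of its speed; a pose out of reach is approached as far as the arm can. A call with a gripper value outside its range is refused whole. The fingers move at their own pace and stop on an object; "force" is the grip in N (left out, the last holds). Time passes only in rows, so rows that repeat a pose let the fingers close. It gives the time, the measured TCP pose, the force, the opening and the grip force at its end, in the units of the state.
- r.read_state(): the state, without advancing time (a new reading comes with each control period).
- r.camera(name): name is "scene" or "top"; returns a dict with "pixels" (480x640x3 uint8, red, green, blue), "z_map" (480x640 float32, m along the optical axis (not along the pixel's ray), 0 where there is no reading), "fovy" (degrees; the focal length in pixels is half the picture's height over the tangent of half this angle, whatever the lens; pixels are square), "cx", "cy" (the principal point, pixels), "position" and "orientation" of the camera in the world. Camera axes: x right, y down, z forward; pixel columns grow to the right and rows downward; lengths in m; the calibration is good to about 2 mm. A picture is of the moment at which its call begins.
- r.close_job(): hands the job in; it is judged then, once.
The state is a dict: "time": time; "joint_positions": joint angles; "joint_vel": joint speeds; "joint_torque": joint torques, N m; "ee_pos": TCP position; "eef_rot": TCP orientation; "ft_force": force on the tool from outside, world axes, zero at the start; "torque": the same for the moment, N m; "width": finger opening in m; "grip_force": force on a finger pad.
Only numpy, scipy, OpenCV 4.12 (cv2) and the standard library are available. Lean on these libraries where they do the work, as an engineer would, in place of code of your own. Each camera call takes 0.05 s, during which the arm holds its last target. There are 200 camera calls.

## Task

Change over the bonder's two tray docks with your fingertips: first push the open yellow tray fully home into its dock, then hook a fingertip behind the upright lip of the blue tray and draw it out along its rails as far as it goes. Let the canisters ride along standing on their trays, without touching them, and leave the bottle and the stack of empty trays where they are.

Things in the scene. Friction and masses are not known exactly. Their poses are not given: they have to be found in the camera images.
- blue_tray (a joint): how far the blue tray (black, 200 x 116 mm, held down by its rails) is out, in m: 0 = home (rear stop), 0.11 = fully out (end stop). The slide has about 2 N friction and stays where it is left. It starts home or nearly so (0 to 0.012).
- blue_lip (a point): middle of the top edge of the blue tray's upright blue front lip: 76 wide (y), 6 thick (x, point at mid-thickness), top 54 mm above the table. Axes as the dock's. Its front is free. Behind it (+x) the tray floor, 20 mm above the table, is bare for 80 mm and 106 wide between low sides. Tray home: this point at dock x = -127 mm, 127 mm in front of the cover.
- blue_dock: blue tray dock, fixed: aluminium base 150 wide (y), 12 high, x = -160 to +150 mm from the origin (on the table); steel side rails, tops at 34 mm; white housing and clear cover from x = 0 to +150, 79 mm high, trim strip to 89, marked blue on top. x points along the rails, away from the robot: the tray comes out along -x, roughly towards the robot.
- blue_can_centre (a point): centre (half-way up) of the small canister that stands loose on the blue tray, aluminium with a blue cap, 28 mm diameter, 30 mm tall, about 50 g; it stands 95 to 175 mm behind the lip.
- yellow_tray (a joint): how far the yellow tray (black, 200 x 116 mm, held down by its rails) is out, in m: 0 = home (rear stop), 0.11 = fully out (end stop). The slide has about 2 N friction and stays where it is left. It starts 0.055 to 0.10 out.
- yellow_lip (a point): middle of the top edge of the yellow tray's upright yellow front lip: 76 wide (y), 6 thick (x, point at mid-thickness), top 54 mm above the table. Axes as the dock's. Its front is free. Behind it (+x) the tray floor, 20 mm above the table, is bare for 80 mm and 106 wide between low sides. Tray home: this point at dock x = -127 mm, 127 mm in front of the cover.
- yellow_dock: yellow tray dock, fixed: aluminium base 150 wide (y), 12 high, x = -160 to +150 mm from the origin (on the table); steel side rails, tops at 34 mm; white housing and clear cover from x = 0 to +150, 79 mm high, trim strip to 89, marked yellow on top. x points along the rails, away from the robot: the tray comes out along -x, roughly towards the robot.
- yellow_can_centre (a point): centre (half-way up) of the small canister that stands loose on the yellow tray, aluminium with a yellow cap, 28 mm diameter, 30 mm tall, about 50 g; it stands 95 to 175 mm behind the lip.
- bottle_centre (a point): centre (half-way up) of a white bottle with a red cap, 56 mm diameter, 105 mm tall, standing loose beside the docks: a bystander.
- stack: stack of two small empty black trays, 110 x 90 mm and 46 mm high together, loose beside the docks: a bystander. Origin: centre of its underside.
Mind the look-alikes: they are no part of the job. Leave any orange look-alike of the part that bears yellow_can_centre alone.

How it is judged:
By the outcome, as a careful person would: the job done as asked, in the order asked, and still so for the second after the job is handed in, with the robot touching nothing.
It also fails if it takes over 58 s, if anything falls off the work surface, if the arm or the gripper's body presses on something with over 40 N, if the wrist force passes 120 N, or if a joint passes its speed limit or range.

## Working session

There is one attempt and no reset: what is moved stays moved. The work goes in short steps, Python scripts to look and compute and a tool call to move; the robot and the scene stay as the last step left them, time stands still between calls to the robot, and variables do not carry over. Pictures are saved under pics/ and viewed, at most 10 in all, crops included, and the job is handed in when it is done.

Besides the shell and the picture viewer there is one more tool, called after "Call:" by a JSON object that holds its "name" and its "arguments", one argument or row to a line. apply_moves: Moves the arm, as the interface text tells. Its arguments: {"type":"object","properties":{"steps":{"type":"array","items":{"type":"array","items":{"type":"number"}}},"force":{"type":"number"}},"required":["steps"]}

```bash
mkdir -p pics
cat > h.py <<'E'
import numpy as np, cv2
from bench import r
from scipy.spatial.transform import Rotation as R
def cam(n):
    c=r.camera(n); np.savez('pics/'+n+'.npz',**c); return c
def load(n): return np.load('pics/'+n+'.npz')
def pts(c):
    h,w=c['z_map'].shape; f=h/2/np.tan(np.radians(float(c['fovy']))/2)
    u,v=np.meshgrid(np.arange(w),np.arange(h)); z=c['z_map']
    p=np.stack([(u-c['cx'])/f*z,(v-c['cy'])/f*z,z],-1)
    o=np.array(c['orientation']); M=o if o.shape==(3,3) else R.from_quat(o).as_matrix()
    return p@M.T+c['position']
E
python3 - <<'E'
from h import *
for n in('scene','top'):
    c=cam(n); cv2.imwrite(f'pics/{n}0.png',c['pixels'][:,:,::-1]); print(n,c['position'],c['orientation'],c['fovy'],c['cx'],c['cy'])
print(r.read_state())
E
```

```text
scene [ 1.42475978 -0.07730951  0.81841621] [ 0.69081233  0.60619146 -0.26481825 -0.29185876] 51.155417813351086 320.7067269987006 239.37260403219267
top [0.55849679 0.00461033 1.30844673] [ 0.71268089 -0.70106898  0.0196016  -0.0142834 ] 48.65628653442392 312.46466304855545 233.10820163323984
{'time': 0.1, 'joint_positions': array([-1.20158766,  0.33280288, -0.06471264,  1.46084832,  0.02166015,
        1.34989295, -0.0884968 ]), 'joint_vel': array([-5.26135581e-04, -1.48425782e-03,  3.17183468e-04, -3.76547353e-03,
       -3.63270152e-05, -8.38027368e-06, -1.62530533e-03]), 'joint_torque': array([ 1.59996518e-03, -6.24533772e+01,  2.50998361e-02, -3.90721893e+01,
       -6.13227580e-02,  3.64437012e-02,  1.84545047e-05]), 'ee_pos': array([0.23854826, 0.57731778, 0.22184147]), 'eef_rot': array([ 1.94630372e-01,  9.80876457e-01, -6.23689394e-04, -6.73610657e-05]), 'ft_force': array([-0.78798245, -0.23375759,  0.0941526 ]), 'torque': array([-0.00723232, -0.01346339, -0.00785318]), 'grip_force': 0.0, 'width': 0.08707109722774675}
```

View pics/top0.png

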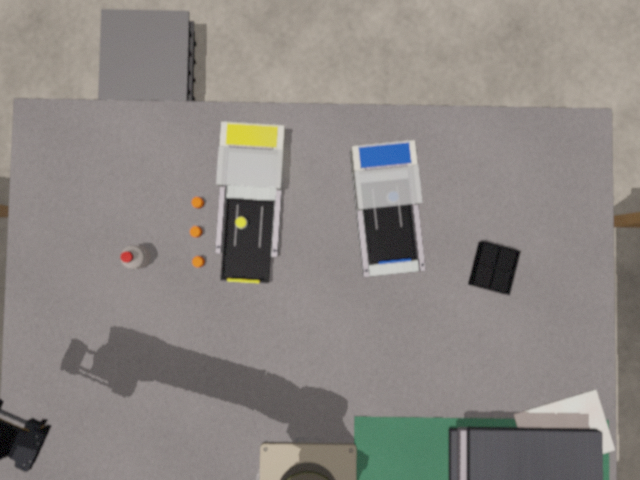

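View pics/scene0.png

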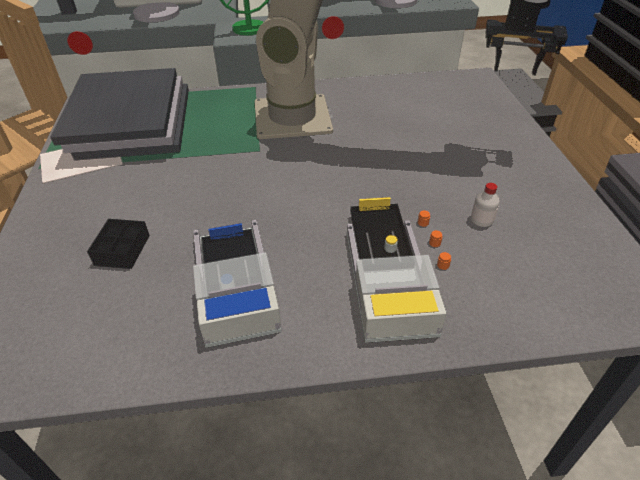

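Top view: the yellow tray is open, with its lip at (243,281) and the yellow-cap canister at (241,222). The blue tray is home, with its lip at (394,262) and its canister under the cover at about (391,198). The three orange cans at (197,202), (195,231) and (198,262) are look-alikes to leave alone. The bottle is at (131,257) and the stack at (494,267). Next I measure the lips and docks and make one confirming crop.

Run:
```python
from h import *
for n in('top','scene'):
    c=load(n);P=pts(c);hsv=cv2.cvtColor(c['pixels'],cv2.COLOR_RGB2HSV).astype(int)
    for nm,lo,hi in(('yel',24,34),('blu',105,125)):
        m=((hsv[...,0]>=lo)&(hsv[...,0]<=hi)&(hsv[...,1]>140)&(hsv[...,2]>80)).astype(np.uint8)
        k,l,s,ce=cv2.connectedComponentsWithStats(m)
        for i in range(1,k):
            if s[i,4]<15: continue
            q=P[l==i]; q=q[(q[:,2]>0.01)&(q[:,2]<.2)]
            if len(q)<10: continue
            t=q[q[:,2]>np.percentile(q[:,2],90)-.006]
            d=np.linalg.svd((t-t.mean(0))[:,:2],full_matrices=False)[2][0]
            (cx,cy),wh,a=cv2.minAreaRect((t[:,:2]*1000).astype(np.float32))
            print(n,nm,ce[i].round(),s[i,4],'mean',t.mean(0).round(4),'rect',round(cx),round(cy),np.round(wh),round(a,1),'zmax',q[:,2].max().round(4),'dir',np.degrees(np.arctan2(d[1],d[0])).round(1))
c=load('top');cr=c['pixels'][110:300,180:440,::-1]
a=cv2.resize(cr,None,fx=3,fy=3,interpolation=cv2.INTER_CUBIC);cv2.imwrite('pics/crop1.png',a)
```

```text
top yel [251. 135.] 906 mean [0.8448 0.1428 0.0775] rect 845 143 [114.  45.] 88.0 zmax 0.0847 dir -91.9
top yel [240. 222.] 67 mean [0.6435 0.1664 0.0501] rect 644 167 [17. 22.] 2.0 zmax 0.0561 dir -78.6
top yel [243. 279.] 100 mean [0.5049 0.1585 0.0525] rect 505 157 [75.  3.] 87.4 zmax 0.0581 dir -92.7
top blu [384. 155.] 899 mean [ 0.8035 -0.1696  0.0783] rect 804 -170 [ 44. 114.] 7.1 zmax 0.0863 dir 96.2
top blu [394. 260.] 75 mean [ 0.5566 -0.1971  0.055 ] rect 557 -199 [ 1. 74.] 6.7 zmax 0.0576 dir -83.3
scene yel [373. 199.] 15 mean [0.5048 0.1559 0.055 ] rect 506 156 [10. 21.] 16.9 zmax 0.0583 dir -93.0
scene yel [391. 239.] 43 mean [0.6431 0.1695 0.051 ] rect 643 170 [18. 20.] 53.4 zmax 0.0548 dir 35.6
scene yel [404. 303.] 1251 mean [0.8457 0.1441 0.0788] rect 844 144 [118.  53.] 88.6 zmax 0.0829 dir -92.8
scene blu [225. 230.] 275 mean [ 0.5576 -0.1964  0.0539] rect 556 -197 [11. 73.] 6.7 zmax 0.0594 dir 97.3
scene blu [237. 303.] 1253 mean [ 0.8046 -0.1686  0.0789] rect 804 -168 [ 52. 118.] 6.4 zmax 0.0841 dir -83.2
```

View pics/crop1.png

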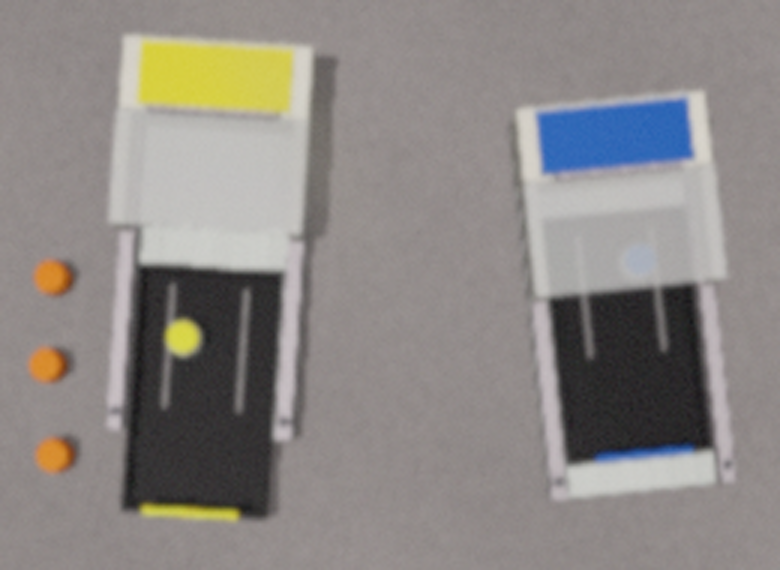

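The crop confirms it: the yellow cap at crop (182,338) stands on the open tray, and the orange ones are off the tray. Now I work out the approach in tool axes.

```bash
cat >> h.py <<'E'
def plan(p,yawdeg):
    "shift (mm) and turn (tool axes) to put the TCP at p pointing down with tool x along -dock x (dock x at yawdeg)"
    s=r.read_state(); M=R.from_quat(s['eef_rot']).as_matrix()
    t=np.radians(yawdeg); X=-np.array([np.cos(t),np.sin(t),0]); Z=np.array([0,0,-1.]); G=np.stack([X,np.cross(Z,X),Z],1)
    print('t',s['time'],'turn',R.from_matrix(M.T@G).as_rotvec().round(4),'shift',(M.T@(np.array(p)-s['ee_pos'])*1000).round(1),'F',s['ft_force'].round(1))
E
python3 - <<'E'
from h import *
plan([.465,.159,.15],-2.5)
E
```

```text
t 0.1 turn [-1.300e-03 -1.000e-04 -3.481e-01] shift [-369.  -300.1   72.3] F [-0.8 -0.2  0.1]
```

Call:
{"name": "apply_moves", "arguments": {
  "steps": [
    [0,0,-0.01,-6,-5,1,-1],
    [0,0,-0.03,-20,-16,4,-1],
    [0,0,-0.05,-40,-33,8,-1],
    [0,0,-0.07,-65,-53,13,-1],
    [0,0,-0.09,-90,-73,18,-1],
    [0,0,-0.11,-115,-94,22,-1],
    [0,0,-0.13,-140,-114,27,-1],
    [0,0,-0.16,-165,-134,32,-1],
    [0,0,-0.18,-190,-155,37,-1],
    [0,0,-0.2,-215,-175,42,-1],
    [0,0,-0.23,-240,-195,47,-1],
    [0,0,-0.25,-265,-216,52,-1],
    [0,0,-0.28,-290,-236,57,-1],
    [0,0,-0.3,-315,-256,62,-1],
    [0,0,-0.32,-335,-272,66,-1],
    [0,0,-0.34,-350,-285,69,-1],
    [0,0,-0.348,-362,-294,71,-1],
    [0,0,-0.348,-369,-300,72,-1],
    [0,0,-0.348,-369,-300,72,-1],
    [0,0,-0.348,-369,-300,72,-1]
  ],
  "force": 20
}}

```text
time: 1.77
ee_pos: [0.4649, 0.1596, 0.1505]
eef_rot: [0.022, 1.0, 0.0, -0.0]
ft_force: [-0.2, 0.8, 0.0]
width: 0.0007
grip_force: 0.0
```

Run:
```python
from h import *
print(r.read_state()['ee_pos'],r.read_state()['width'])
plan([.465,.159,.038],-2.5)
```

```text
[0.46485406 0.15964133 0.1504952 ] 0.0007004219977675825
t 1.7667 turn [ 0.0003 -0.0003 -0.0008] shift [ -0.2  -0.7 112.5] F [-0.2  0.8  0. ]
```

Call:
{"name": "apply_moves", "arguments": {
  "steps": [
    [0,0,0,0,0,6,-1],
    [0,0,0,0,0,20,-1],
    [0,0,0,0,0,40,-1],
    [0,0,0,0,0,60,-1],
    [0,0,0,0,0,80,-1],
    [0,0,0,0,0,96,-1],
    [0,0,0,0,0,107,-1],
    [0,0,0,0,0,113,-1],
    [0,0,0,-3,0,114,-1],
    [0,0,0,-8,0,114,-1],
    [0,0,0,-13,0,114,-1],
    [0,0,0,-17,0,114,-1],
    [0,0,0,-20,0,114,-1],
    [0,0,0,-22,0,114,-1],
    [0,0,0,-24,0,114,-1],
    [0,0,0,-26,0,114,-1],
    [0,0,0,-28,0,114,-1],
    [0,0,0,-30,0,114,-1],
    [0,0,0,-32,0,114,-1],
    [0,0,0,-34,0,114,-1]
  ]
}}

```text
time: 3.43
ee_pos: [0.4991, 0.158, 0.0365]
eef_rot: [0.022, 1.0, -0.0, -0.0]
ft_force: [-1.8, -0.5, 1.2]
width: 0.0005
grip_force: 1.1
```

Call:
{"name": "apply_moves", "arguments": {
  "steps": [
    [0,0,0,-2,0,0,-1],
    [0,0,0,-5,0,0,-1],
    [0,0,0,-9,0,0,-1],
    [0,0,0,-13,0,0,-1],
    [0,0,0,-17,0,0,-1],
    [0,0,0,-21,0,0,-1],
    [0,0,0,-25,0,0,-1],
    [0,0,0,-29,0,0,-1],
    [0,0,0,-33,0,0,-1],
    [0,0,0,-37,0,0,-1],
    [0,0,0,-41,0,0,-1],
    [0,0,0,-45,0,0,-1],
    [0,0,0,-49,0,0,-1],
    [0,0,0,-53,0,0,-1],
    [0,0,0,-57,0,0,-1],
    [0,0,0,-61,0,0,-1],
    [0,0,0,-65,0,0,-1],
    [0,0,0,-68,0,0,-1],
    [0,0,0,-70,0,0,-1],
    [0,0,0,-71,0,0,-1]
  ]
}}

```text
time: 5.1
ee_pos: [0.5704, 0.1548, 0.0365]
eef_rot: [0.022, 1.0, -0.0, 0.0]
ft_force: [-2.3, -1.2, 0.8]
width: 0.0007
grip_force: 1.0
```

Run:
```python
from h import *
c=cam('top');a=cv2.resize(c['pixels'][110:300,180:440,::-1],None,fx=3,fy=3);cv2.imwrite('pics/crop2.png',a)
plan([.5,.158,.0365],-2.5)
```

```text
t 5.15 turn [ 0.0001  0.0004 -0.0003] shift [70.5  0.1  0. ] F [-1.1  0.5  0.4]
```

View pics/crop2.png

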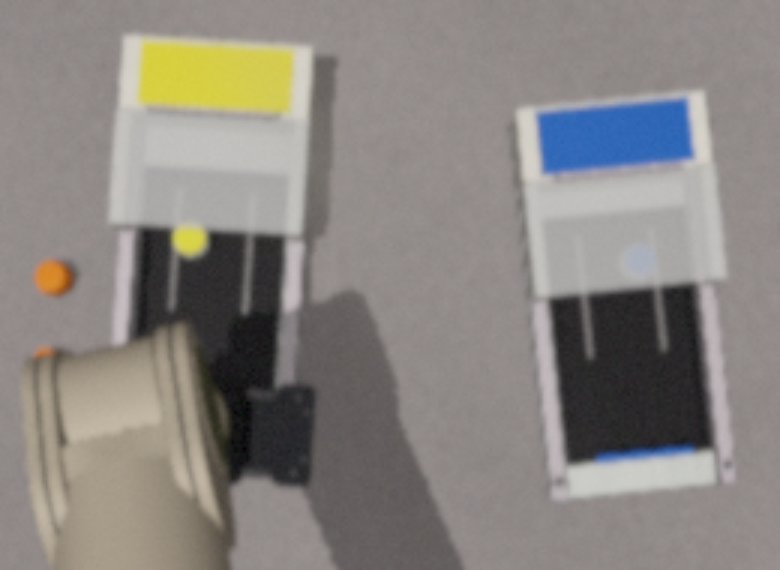

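The tray has slid in and the canister rides upright (crop 190,240). I continue slowly to the stop.

Call:
{"name": "apply_moves", "arguments": {
  "steps": [
    [0,0,0,-1,0,0,-1],
    [0,0,0,-3,0,0,-1],
    [0,0,0,-5,0,0,-1],
    [0,0,0,-7,0,0,-1],
    [0,0,0,-9,0,0,-1],
    [0,0,0,-11,0,0,-1],
    [0,0,0,-13,0,0,-1],
    [0,0,0,-14.5,0,0,-1],
    [0,0,0,-16,0,0,-1],
    [0,0,0,-17,0,0,-1],
    [0,0,0,-18,0,0,-1],
    [0,0,0,-19,0,0,-1],
    [0,0,0,-20,0,0,-1]
  ]
}}

```text
time: 6.23
ee_pos: [0.5859, 0.1542, 0.0363]
eef_rot: [0.022, 1.0, -0.0, -0.005]
ft_force: [-28.0, -2.3, 21.9]
width: 0.0005
grip_force: 14.1
```

Call:
{"name": "apply_moves", "arguments": {
  "steps": [
    [0,0,0,3,0,0,-1],
    [0,0,0,8,0,0,-1],
    [0,0,0,15,0,0,-1],
    [0,0,0,25,0,0,-1],
    [0,0,0,35,0,-5,-1],
    [0,0,0,40,0,-15,-1],
    [0,0,0,40,0,-30,-1],
    [0,0,0,40,0,-50,-1],
    [0,0,0,40,0,-70,-1],
    [0,0,0,40,10,-90,-1],
    [0,0,0,40,0,-105,-1],
    [0,0,0,40,-15,-110,-1],
    [0,0,0,40,-40,-114,-1],
    [0,0,0,40,-70,-114,-1],
    [0,0,0,40,-100,-114,-1],
    [0,0,0,40,-130,-114,-1],
    [0,0,0,40,-160,-114,-1],
    [0,0,0,40,-180,-114,-1],
    [0,0,0,40,-190,-114,-1],
    [0,0,0,40,-190,-114,-1]
  ]
}}

```text
time: 7.9
ee_pos: [0.5413, -0.0374, 0.1505]
eef_rot: [0.024, 1.0, -0.0, 0.0]
ft_force: [-0.3, 0.1, 1.2]
width: 0.0006
grip_force: 0.0
```

Run:
```python
from h import *
c=cam('top')
n='top';P=pts(c);hsv=cv2.cvtColor(c['pixels'],cv2.COLOR_RGB2HSV).astype(int)
for nm,lo,hi in(('yel',24,34),('blu',105,125)):
    m=((hsv[...,0]>=lo)&(hsv[...,0]<=hi)&(hsv[...,1]>140)&(hsv[...,2]>80)).astype(np.uint8)
    k,l,s,ce=cv2.connectedComponentsWithStats(m)
    for i in range(1,k):
        if s[i,4]<10: continue
        q=P[l==i]; q=q[(q[:,2]>0.01)&(q[:,2]<.2)]
        if len(q): print(nm,ce[i].round(1),s[i,:4],np.median(q,0).round(4))
a=cv2.resize(c['pixels'][110:300,180:440,::-1],None,fx=3,fy=3);cv2.imwrite('pics/crop3.png',a)
# target behind blue lip: 38 mm along dock x
t=np.radians(6.5)
plan(np.array([.557,-.197,.15])+.040*np.array([np.cos(t),np.sin(t),0]),6.5)
```

```text
yel [251.1 135. ] [227 125  50  21] [0.8452 0.1433 0.0771]
yel [246.5 239.4] [230 238  33   4] [0.6017 0.1557 0.0206]
blu [384.4 154.8] [360 144  50  23] [ 0.8038 -0.1706  0.0776]
blu [395.7 259.9] [379 258  32   5] [ 0.5586 -0.2066  0.0235]
t 7.95 turn [ 2.000e-04  1.000e-04 -1.594e-01] shift [ -62.4 -154.9    0.4] F [ 0.9  0.6 -1. ]
```

View pics/crop3.png

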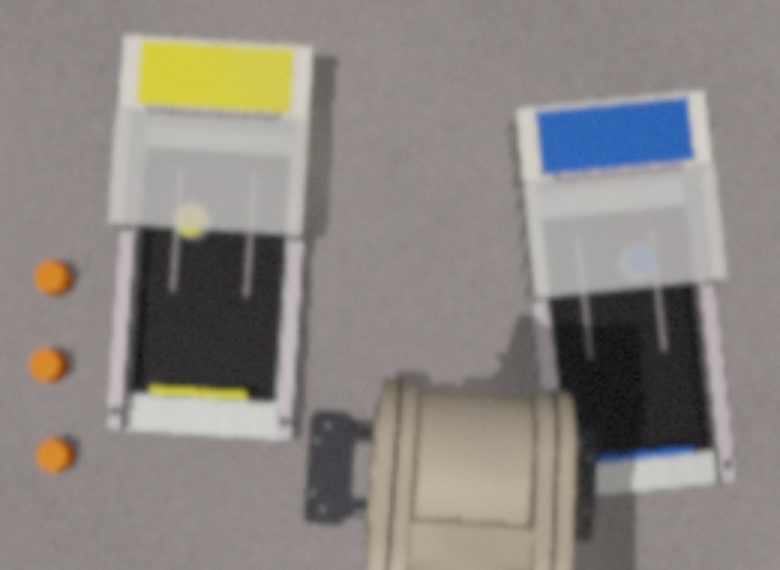

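Yellow is home: its lip at crop (198,392) sits deeper against its marker than blue's does, and the can stands under the cover edge at (190,222). Now to hover behind the blue lip (645,455).

Call:
{"name": "apply_moves", "arguments": {
  "steps": [
    [0,0,-0.01,-3,-7,0,-1],
    [0,0,-0.02,-8,-20,0,-1],
    [0,0,-0.04,-15,-38,0,-1],
    [0,0,-0.06,-23,-58,0,-1],
    [0,0,-0.08,-31,-78,0,-1],
    [0,0,-0.1,-39,-98,0,-1],
    [0,0,-0.12,-47,-118,0,-1],
    [0,0,-0.14,-54,-136,0,-1],
    [0,0,-0.155,-60,-149,0,-1],
    [0,0,-0.159,-62,-155,0,-1],
    [0,0,-0.159,-62,-155,0,-1],
    [0,0,-0.159,-62,-155,0,-1]
  ]
}}

```text
time: 8.95
ee_pos: [0.5971, -0.1899, 0.1501]
eef_rot: [-0.058, 0.998, 0.0, -0.0]
ft_force: [-0.4, -0.9, -0.1]
width: 0.0003
grip_force: 0.0
```

Run:
```python
from h import *
t=np.radians(6.5)
plan(np.array([.557,-.197,.031])+.040*np.array([np.cos(t),np.sin(t),0]),6.5)
c=cam('scene');a=cv2.resize(c['pixels'][170:350,130:370,::-1],None,fx=3,fy=3);cv2.imwrite('pics/crop4.png',a)
```

```text
t 8.95 turn [ 0.0009 -0.0004  0.0027] shift [  0.6  -2.6 119.1] F [-0.4 -0.9 -0.1]
```

View pics/crop4.png

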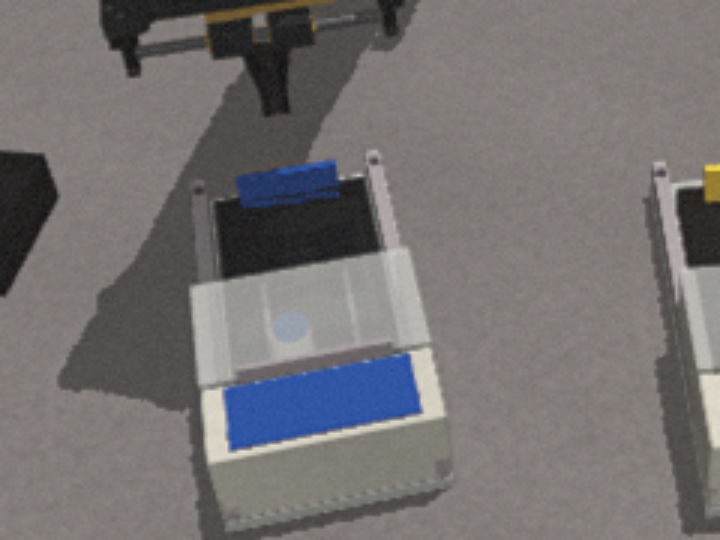

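The fingertip (275,110) hovers over the bare floor behind the blue lip (288,185), and the can at (290,325) is under the cover. I descend and approach the lip from behind.

Call:
{"name": "apply_moves", "arguments": {
  "steps": [
    [0,0,0,0,-1,6,-1],
    [0,0,0,0,-2,20,-1],
    [0,0,0,0,-2,40,-1],
    [0,0,0,0,-2,60,-1],
    [0,0,0,0,-2,80,-1],
    [0,0,0,0,-2,98,-1],
    [0,0,0,0,-2,110,-1],
    [0,0,0,0,-2,116,-1],
    [0,0,0,2,-2,117,-1],
    [0,0,0,6,-2,117,-1],
    [0,0,0,11,-2,117,-1],
    [0,0,0,15,-2,117,-1],
    [0,0,0,18,-2,117,-1],
    [0,0,0,20,-2,117,-1],
    [0,0,0,22,-2,117,-1],
    [0,0,0,24,-2,117,-1],
    [0,0,0,26,-2,117,-1],
    [0,0,0,28,-2,117,-1],
    [0,0,0,30,-2,117,-1]
  ]
}}

```text
time: 10.58
ee_pos: [0.5676, -0.197, 0.0336]
eef_rot: [-0.058, 0.998, -0.0, 0.0]
ft_force: [1.8, -0.3, 0.1]
width: 0.0004
grip_force: 1.1
```

Call:
{"name": "apply_moves", "arguments": {
  "steps": [
    [0,0,0,2,0,0,-1],
    [0,0,0,5,0,0,-1],
    [0,0,0,9,0,0,-1],
    [0,0,0,13,0,0,-1],
    [0,0,0,17,0,0,-1],
    [0,0,0,21,0,0,-1],
    [0,0,0,25,0,0,-1],
    [0,0,0,29,0,0,-1],
    [0,0,0,33,0,0,-1],
    [0,0,0,37,0,0,-1],
    [0,0,0,41,0,0,-1],
    [0,0,0,45,0,0,-1],
    [0,0,0,49,0,0,-1],
    [0,0,0,53,0,0,-1],
    [0,0,0,57,0,0,-1],
    [0,0,0,61,0,0,-1],
    [0,0,0,65,0,0,-1],
    [0,0,0,69,0,0,-1],
    [0,0,0,72,0,0,-1],
    [0,0,0,74,0,0,-1]
  ]
}}

```text
time: 12.25
ee_pos: [0.4933, -0.2057, 0.0335]
eef_rot: [-0.057, 0.998, 0.0, -0.0]
ft_force: [2.7, -1.1, -0.3]
width: 0.0005
grip_force: 1.1
```

Call:
{"name": "apply_moves", "arguments": {
  "steps": [
    [0,0,0,2,0,0,-1],
    [0,0,0,4,0,0,-1],
    [0,0,0,6,0,0,-1],
    [0,0,0,8,0,0,-1],
    [0,0,0,10,0,0,-1],
    [0,0,0,12,0,0,-1],
    [0,0,0,14,0,0,-1],
    [0,0,0,16,0,0,-1],
    [0,0,0,18,0,0,-1],
    [0,0,0,20,0,0,-1],
    [0,0,0,21,0,0,-1],
    [0,0,0,22,0,0,-1]
  ]
}}

```text
time: 13.25
ee_pos: [0.4718, -0.208, 0.0335]
eef_rot: [-0.058, 0.998, 0.0, -0.0]
ft_force: [2.4, -1.4, -0.7]
width: 0.0007
grip_force: 1.0
```

Still sliding freely; about 96 mm drawn.

Call:
{"name": "apply_moves", "arguments": {
  "steps": [
    [0,0,0,1,0,0,-1],
    [0,0,0,2,0,0,-1],
    [0,0,0,3,0,0,-1],
    [0,0,0,4,0,0,-1],
    [0,0,0,5,0,0,-1],
    [0,0,0,6,0,0,-1],
    [0,0,0,7,0,0,-1],
    [0,0,0,8,0,0,-1],
    [0,0,0,9,0,0,-1],
    [0,0,0,10,0,0,-1],
    [0,0,0,11,0,0,-1],
    [0,0,0,12,0,0,-1]
  ]
}}

```text
time: 14.25
ee_pos: [0.4644, -0.2088, 0.0341]
eef_rot: [-0.059, 0.998, -0.001, 0.004]
ft_force: [24.9, -0.6, -19.9]
width: 0.0006
grip_force: 12.4
```

End stop reached (25 N, and the arm has stalled). I back off the lip, lift clear and check.

Call:
{"name": "apply_moves", "arguments": {
  "steps": [
    [0,0,0,-4,0,0,-1],
    [0,0,0,-8,0,0,-1],
    [0,0,0,-13,0,0,-1],
    [0,0,0,-16,0,-2,-1],
    [0,0,0,-16,0,-10,-1],
    [0,0,0,-16,0,-25,-1],
    [0,0,0,-16,0,-45,-1],
    [0,0,0,-16,0,-70,-1],
    [0,0,0,-16,0,-95,-1],
    [0,0,0,-16,0,-115,-1],
    [0,0,0,-10,15,-125,-1],
    [0,0,0,0,40,-130,-1],
    [0,0,0,0,70,-130,-1],
    [0,0,0,0,100,-130,-1],
    [0,0,0,0,130,-130,-1],
    [0,0,0,0,155,-130,-1],
    [0,0,0,0,175,-130,-1],
    [0,0,0,0,185,-130,-1],
    [0,0,0,0,185,-130,-1]
  ]
}}

```text
time: 15.83
ee_pos: [0.4386, -0.0241, 0.1639]
eef_rot: [-0.059, 0.998, 0.0, 0.0]
ft_force: [0.3, -0.1, -0.5]
width: 0.0006
grip_force: 0.0
```

Run:
```python
from h import *
c=cam('scene');s=cam('top')
cv2.imwrite('pics/end.png',np.vstack([cv2.resize(c['pixels'][170:350,70:520,::-1],(700,280)),cv2.resize(s['pixels'][110:320,90:540,::-1],(700,320))]))
plan([.45,0,.15],6.5)
```

```text
t 15.9333 turn [-0.0003  0.0001  0.0013] shift [-14.2  25.3  13.8] F [-0.5  0.3  0.4]
```

View pics/end.png

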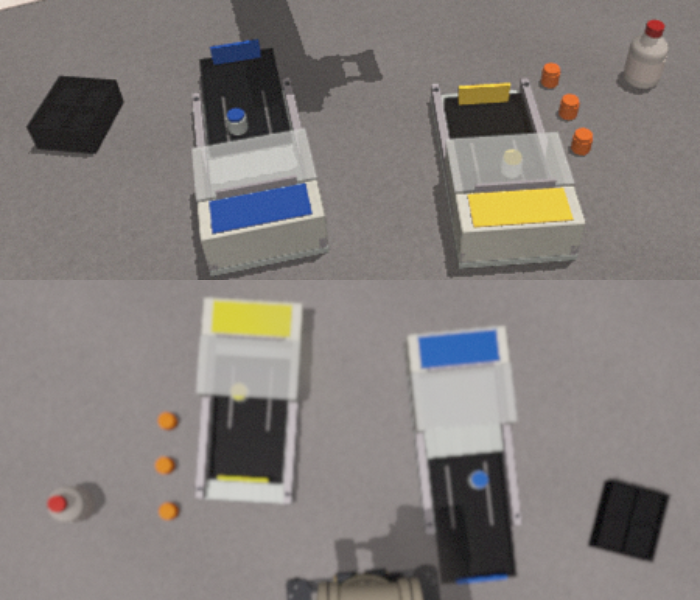

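The blue tray is fully out with its can upright (236,122), and yellow is home with its can upright (512,163). The bottle, stack and orange cans look undisturbed, and the arm is clear.

```bash
python3 -c "
from h import *
print(r.close_job())"
```

```text
the job is handed in; nothing more can be done
None
```

I pushed the yellow tray home and then drew the blue tray out, each until the arm stalled against its stop; both canisters are still standing, the bottle, stack and orange cans look unmoved, and I handed the job in at about 16 s (no verdict came back).

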